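Hang the mallet back on the crowded tool rail of the drum bench

ROBOT

A 7-joint arm with a two-finger parallel gripper is mounted at the origin on the work surface. World frame = base frame: x ahead of the robot, y to its left, z up, the work surface at z = 0. Lengths are in mm, angles in rad, forces in N, time in s.
With the tool pointing down it reaches from about 400 to 875 mm from the base axis. Payload 4.4 kg.
Tool frame: the origin (TCP) lies midway between the tips of the shut fingers; the grasp point (between the pads) lies 19 mm behind it; x points along the fingers, z is the direction in which the jaws open and shut, and the axes are right-handed (so a half turn about x gives the same grasp; the last joint's range is limited). The gripper opens to 85 mm and grips with 20 to 120 N. Pads are 22 mm wide; open, the fingers measure 114 mm over their backs; the gripper's body (76 mm by 85 mm) begins 54 mm behind the grasp point. The pads swing forward as they close: fully open they stand 13 mm farther back than shut.
Start: joints at [1.187, 0.628, 0.038, 1.517, -0.027, 0.996, -0.02], TCP at [203.138, -617.457, 231.313] pointing down, gripper open.
Joint ranges: [-3.06, 3.06], [-0.37, 2.12], [-1.25, 1.32], [0.18, 2.47], [-1.1, 4.24], [0.23, 1.98], [-2.94, 2.94]. Speed limits (rad/s): [2.57, 2.57, 3.14, 3.14, 3.14, 3.14, 3.14].

INTERFACE

Orientations are given as [roll, pitch, yaw] about the fixed x, y, z axes, in that order (R = Rz(yaw) Ry(pitch) Rx(roll)).
In Python, from cell import ctrl gives the robot as it stands. The module is installed in compiled form; this text tells all that it offers.
- The arm moves only by the tool servo_tool, never from a script. Its argument "rows" is a list of rows, each an object of numbers: "dx", "dy", "dz": the shift along the tool's x, y, z in units of 750 mm (1.0 is 750 mm); "wx", "wy", "wz": the turn, a rotation vector about the tool's x, y, z in units of 6 degrees (1.0 is 6 degrees); "fingers": the closure, from 0 (fully open) to 1 (shut). In form: [{"dx": .., "dy": .., "dz": .., "wx": .., "wy": .., "wz": .., "fingers": ..}, ...]. A call has 1 to 5 rows; each row shifts and turns the commanded pose from where the row before left it, along the tool's axes as they then stand; what a row does not reach is not made up. A row lasts 1/8 s, in which the tool goes at most 62.5 mm and 10.7 degrees, less where a joint would pass 70% of its speed; a pose out of reach is approached as far as the arm can. A call with a number of a shift or a turn outside -1 to 1 is refused whole. A call with a gripper value outside its range is refused whole. The fingers move at their own pace and stop on an object; the grip force is fixed at half the most. Time passes only in rows, so rows that do not move let the fingers close. It gives the time, the measured TCP pose, the force and the opening at its end, in the units of the state.
- ctrl.read_state(): the state, without advancing time (a new reading comes with each control period).
- ctrl.get_image(name): name is "side" or "top"; returns the picture (400x640x3 uint8, red, green, blue); there is no depth.
- ctrl.camera_info(name): a dict with "fovy" (degrees; the focal length in pixels is half the picture's height over the tangent of half this angle, whatever the lens; pixels are square), "cx", "cy" (the principal point, pixels), "R" (3x3) and "t" (3): a world point X has camera coordinates R X + t. Camera axes: x right, y down, z forward; pixel columns grow to the right and rows downward; lengths in mm; the calibration is good to about 2 mm. A picture is of the moment at which its call begins. camera_info takes no time and is no camera call.
- ctrl.finish_job(): hands the job in, once; it reports no verdict.
Trained networks look in the newest picture that a camera, given by its name, has taken for a name from the list of things; names that differ only in an ending like _2 or _b are one class to them, and where a whole thing is asked for, a point or a joint stands for the part that bears it (a point fixed in the world has none). Each returns a list of dicts, best first, with "conf" (0 to 1); they miss things now and then, are a little off and sometimes report something else, mostly with a low value. They report only what shows in the picture. A call takes as long as a camera call. They do not tell look-alikes from the thing itself.
- ctrl.search_frame(label, camera): "extent" ([centre column, centre row, width, height] in pixels, round what is visible of it).
- ctrl.silhouettes(label, camera): "region" (400x640 bool, what is visible of it) and "extent" ([centre column, centre row, width, height] in pixels, round what is visible of it).
- ctrl.mark_of(label, camera): "point" ([column, row] in pixels: a listed point, or the origin of a listed thing).
The state is a dict: "clock": time; "qpos": joint angles; "qd": joint speeds; "tau": joint torques, N m; "eef_pos": TCP position; "tool_rot": TCP orientation; "force": force on the tool from outside, world axes, zero at the start; "torque": the same for the moment, N m; "width": finger opening in mm.
Only numpy, scipy, OpenCV 4.12 (cv2) and the standard library are available. Lean on these libraries where they do the work, as an engineer would, in place of code of your own. Each camera call takes 0.05 s, during which the arm holds its last target.

TASK

Take the soft-faced mallet out of the wooden bench block and hang it on the one empty spring hook of the tool rail: ease the neck of its handle between the two prongs until they close around it, then press the mallet down until the underside of its head rests on the hook, with the head lying along the rail. Do it gently, without forcing the spring hook and without knocking or shifting the tools hanging on either side, and let go.

Things in the scene. Friction and masses are not known exactly. Their poses are not given: they have to be found in the camera images.
- mallet_head (a point): centre of the head of a stubby mallet standing head up in the block, 0.2 kg. The head's metal middle is a block 30 (x) by 38 (y) by 40 mm (z), flat sides, to be gripped from above across its 30 mm; nylon faces 33 mm across make the head 86 mm long along y. Round handle along -z from the head's underside, 20 mm below this point. Not told while held
- mallet_end (a point): bottom end of the mallet's handle, on its axis, 190 mm below the centre of the head. The handle is 170 mm long: the lower 70 mm a rubber grip 24 mm across, the upper 100 mm a steel neck 20 mm across. It stands loosely in the block's hole
- block: fixed wooden bench block, 85 (x) by 150 (y) by 70 mm high, origin at the centre of its underside. The mallet stands in its middle hole, 28 mm wide, 60 mm deep, the centre of its head 200 mm above the bench; the two thin holes are empty
- rail: fixed tool rail on two posts: a steel bar 350 mm long along its y axis, its top 188 mm above the bench. Origin on the bench below the middle of the row of hooks: four hooks 68 mm apart along y (-102, -34, 34, 102 mm), their mouths towards -x, the robot's side
- hook_free: foot of the empty spring hook, one of the inner two, fixed to the rail. Origin on the axis of the hook's pocket, where the mallet's axis stands when home, 220 mm above the bench; z up, +x into the hook, y along the rail. The hook itself (hook_free_prongs) is clamped by a slot: its top edges, which carry the head's underside, are up to 20 mm above or below this origin; no pose tells
- hook_mouth (a point): middle of the empty hook's mouth, 27 mm before its pocket's axis. Two sprung prongs 24 mm high: 30 mm between their flared lips, throat 12 mm wide 9 mm before the axis. The neck goes in with 8 to 15 N, they snap shut behind it and a hard pad stops it. They grip it: it does not sink by its weight, 3 to 8 N more press it down to the hard stop. The hook bends if pushed with over 25 N
- screwdriver_shoulder (a point): screwdriver hanging in one of the other hooks, handle up: handle 27 mm across and 42 mm high above this point, which lies on its axis at the level of the hook's top edges; 19 mm thick below, then a thin shank down to 143 mm below
- beater_shoulder (a point): felt-headed drum beater hanging in another hook, head up: head 27 mm across and 29 mm high above this point, which lies on its axis at the level of the hook's top edges; wooden shaft 19 mm thick, 150 mm down
- nutdriver_shoulder (a point): nut driver hanging in another hook, handle up: handle 25 mm across and 48 mm high above this point, which lies on its axis at the level of the hook's top edges; shank and socket 136 mm down
- tape: roll of tape lying on the bench, 90 mm across, 24 mm high, not part of the job
Mind the look-alikes: they are no part of the job. What is shaped like the part that bears screwdriver_shoulder but blue is not meant. Of the things that look like the part that bears mallet_head, the smaller one is meant.

How it is judged:
By the outcome, as a careful person would: the job done as asked, in the order asked, and still so for the second after the job is handed in, with the robot touching nothing.
It also fails if it takes over 53 s, if anything falls off the work surface, if the arm or the gripper's body presses on something with over 40 N, if the wrist force passes 120 N, or if a joint passes its speed limit or range.

## Working session

There is one attempt and no reset: what is moved stays moved. The work goes in short steps, Python scripts to look and compute and a tool call to move; the robot and the scene stay as the last step left them, time stands still between calls to the robot, and variables do not carry over. Pictures are saved under pics/ and viewed, and the job is handed in when it is done.

Besides the shell and the picture viewer there is one more tool, called after ">>>" in YAML: its name, and indented under it one key for each argument. servo_tool: Moves the arm, as the interface text tells. Its arguments: {"type":"object","properties":{"rows":{"type":"array"}},"required":["rows"]}

```bash
mkdir -p pics
python3 - <<'E'
from cell import ctrl
import cv2,numpy as np
for c in ["side","top"]:
    im=ctrl.get_image(c); cv2.imwrite(f"pics/{c}0.png",im[:,:,::-1])
    i=ctrl.camera_info(c); print(c,i)
    for l in ["mallet_head","mallet_end","block","rail","hook_free","hook_mouth","screwdriver_shoulder","beater_shoulder","nutdriver_shoulder"]:
        print(l,[(round(d['conf'],2),np.round(d['point']).tolist()) for d in ctrl.mark_of(l,c)][:4])
print(ctrl.read_state())
E
```

```text
side {'fovy': 46.15221621077244, 'cx': 319.19467092560365, 'cy': 196.21327587355188, 'R': array([[ 0.98491801, -0.17205776, -0.01823841],
       [-0.12524467, -0.63625008, -0.76124871],
       [ 0.11937456,  0.75205183, -0.64820348]]), 't': array([-522.1428734 ,  244.95680686, 1193.388985  ])}
mallet_head [(0.85, [217.0, 149.0]), (0.64, [291.0, 148.0])]
mallet_end [(0.6, [231.0, 216.0])]
block [(0.97, [294.0, 205.0])]
rail []
hook_free [(0.89, [388.0, 247.0])]
hook_mouth [(0.77, [379.0, 252.0])]
screwdriver_shoulder [(0.82, [421.0, 218.0]), (0.7, [365.0, 205.0])]
beater_shoulder [(0.71, [386.0, 223.0])]
nutdriver_shoulder [(0.89, [407.0, 267.0])]
top {'fovy': 44.335688513590256, 'cx': 323.97351043087957, 'cy': 198.51264893310292, 'R': array([[ 3.53737924e-03, -9.99903971e-01, -1.33990894e-02],
       [-9.81782669e-01, -9.27131595e-04, -1.90005081e-01],
       [ 1.89974412e-01,  1.38271138e-02, -9.81691669e-01]]), 't': array([  95.64152997,  583.17381844, 1279.45211691])}
mallet_head [(0.73, [258.0, 224.0]), (0.68, [264.0, 305.0])]
mallet_end [(0.88, [276.0, 304.0])]
block [(0.97, [26
[... 242 characters left out ...]
9.0])]
nutdriver_shoulder [(0.52, [458.0, 154.0])]
{'clock': 1.0, 'qpos': array([ 1.18718177,  0.6283712 ,  0.03849747,  1.51740802, -0.02696543,
        0.99629894, -0.02001788]), 'qd': array([-0.00094733,  0.00062811,  0.00018552, -0.00069011,  0.00138367,
       -0.000177  , -0.00100334]), 'tau': array([ 3.03301676e-04, -5.63275909e+01,  1.22577857e+00, -1.93783361e+01,
        1.09864748e-02,  1.60672145e-03, -1.59175052e-06]), 'eef_pos': array([ 203.14088408, -617.45476363,  231.32949435]), 'tool_rot': array([ 0.31686598,  1.57076217, -0.93613803]), 'force': array([-0.46884118,  0.02768567,  0.18682971]), 'torque': array([0.01923074, 0.06460842, 0.04964338]), 'width': 85.98722338186995}
```

Run:
```python
import cv2
a=cv2.imread("pics/side0.png"); cv2.imwrite("pics/side0c.png",cv2.resize(a[100:320,180:480],None,fx=2.6,fy=2.6,interpolation=cv2.INTER_CUBIC))
a=cv2.imread("pics/top0.png"); cv2.imwrite("pics/top0c.png",cv2.resize(a[90:330,220:500],None,fx=2.5,fy=2.5,interpolation=cv2.INTER_CUBIC))
```

```text
(no output)
```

View pics/side0c.png

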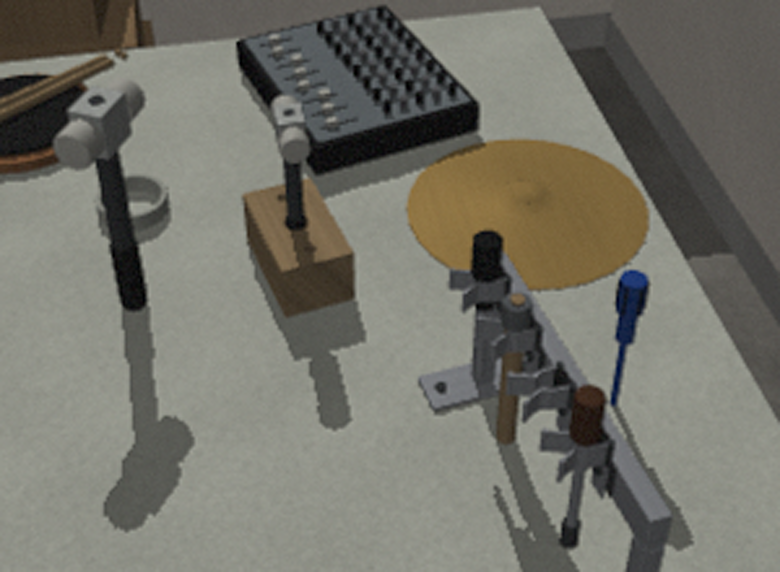

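View pics/top0c.png

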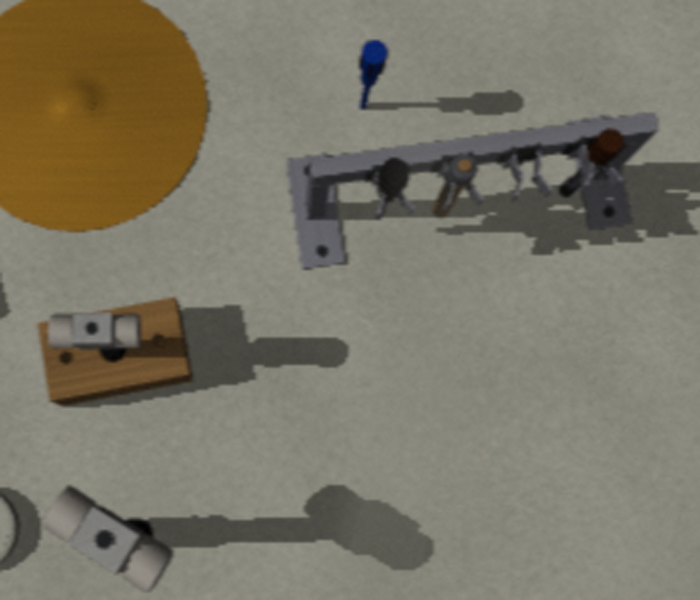

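View pics/top0.png

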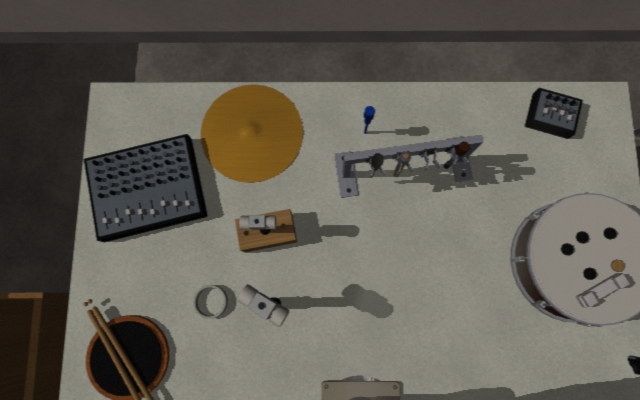

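View pics/side0.png

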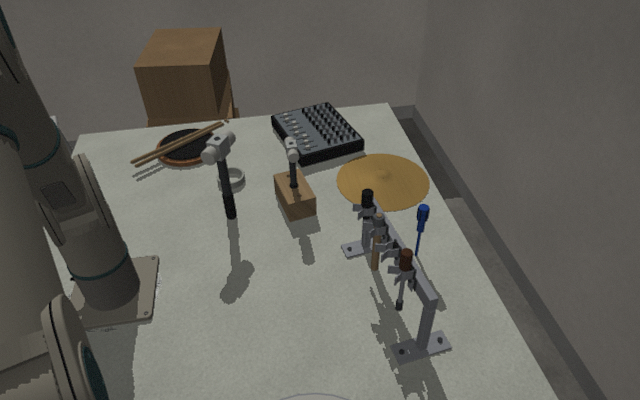

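Top view (full-frame pixels): the small mallet stands in the block at (258,224), and the larger look-alike is at (264,305). From left to right the rail holds the black screwdriver (376,160), the beater (404,157), the empty hook (430,155) and the nut driver (460,150). The blue look-alike is behind the rail. In the side view the small mallet is at (291,148) and the empty hook at about (388,247).

```bash
cat > h.py <<'E'
from cell import ctrl
import cv2,numpy as np
from scipy.spatial.transform import Rotation as Ro
C={c:ctrl.camera_info(c) for c in("side","top")}
def K(c):
    i=C[c]; f=200/np.tan(np.radians(i['fovy']/2)); return np.array([[f,0,i['cx']],[0,f,i['cy']],[0,0,1]])
def proj(X,c):
    p=K(c)@(C[c]['R']@np.asarray(X,float)+C[c]['t']); return p[:2]/p[2]
def atz(p,c,z):
    R,t=C[c]['R'],C[c]['t']; o=-R.T@t; d=R.T@np.linalg.inv(K(c))@np.array([p[0],p[1],1.]); return o+d*(z-o[2])/d[2]
def tri(ps,pt):
    P=[K(c)@np.c_[C[c]['R'],C[c]['t']] for c in("side","top")]
    X=cv2.triangulatePoints(P[0],P[1],np.array(ps,float).reshape(2,1),np.array(pt,float).reshape(2,1))[:,0]; X=X[:3]/X[3]
    return X, np.linalg.norm(proj(X,"side")-ps), np.linalg.norm(proj(X,"top")-pt)
E
python3 - <<'E'
from h import *
def near(l,c,p):
    L=ctrl.mark_of(l,c); L=[d for d in L if np.hypot(*(np.array(d['point'])-p))<18]
    return np.array(L[0]['point']) if L else None
G={"mallet_head":((291,148),(258,224),200),"block":((294,205),(267,232),0),"hook_free":((388,247),(427,155),220),"hook_mouth":((379,252),(431,167),None),
"screwdriver_shoulder":((365,205),(374,163),None),"beater_shoulder":((386,223),(404,159),None),"nutdriver_shoulder":((407,267),(458,154),None)}
np.set_printoptions(precision=1,suppress=True)
for l,(a,b,z) in G.items():
    s=near(l,"side",a); t=near(l,"top",b); print(l,s,t)
    if s is not None and t is not None: print("   tri",*tri(s,t))
    if z is not None:
        for c,p in(("side",s),("top",t)):
            if p is not None: print("   ",c,atz(p,c,z))
for c in C:
  for l in("block","rail","mallet_head"):
    for d in ctrl.silhouettes(l,c):
        m=d['region'].astype(np.uint8); print(l,c,round(d['conf'],2),d['extent'], m.sum(), cv2.minAreaRect(cv2.findNonZero(m)))
print(Ro.from_euler('xyz',ctrl.read_state()['tool_rot']).as_matrix())
E
```

```text
mallet_head [290.7 148.4] [257.9 224.5]
   tri [494.1 253.2 203.3] 1.1895958008123526 1.278080926170703
    side [497.8 258.7 200. ]
    top [491.4 253.6 200. ]
block [294.3 205.3] [266.6 231.9]
   tri [498.5 260.3 -14.3] 0.5479192021495531 0.5457637113917422
    side [495.4 243.8   0. ]
    top [498.3 258.5   0. ]
hook_free [387.6 247.1] [427.1 154.9]
   tri [ 661.1 -157.9  200.7] 1.636356684167258 1.3167235721394857
    side [ 650.8 -176.   220. ]
    top [ 658.9 -154.3  220. ]
hook_mouth [379.3 252.5] [431.3 167.1]
   tri [ 635.4 -168.1  197.5] 0.47381160269310296 0.3834283047533193
screwdriver_shoulder [365.  204.9] [374.5 163.1]
   tri [639.9 -27.6 212.8] 0.23973894070400875 0.21360907790502512
beater_shoulder [386.  222.7] [403.7 159.1]
   tri [659.9 -99.4 214. ] 4.465981676341545 3.9067725340403094
nutdriver_shoulder [407.1 267.4] [457.5 154.1]
   tri [ 670.3 -231.   210. ] 3.289532405979909 2.5815595538397553
block side 0.96 [297.9, 197.5, 44.9, 55.6] 1424 ((295.5, 195.00001525878906), (51.3408203125, 34.27098083496094), 66.80140686035156)
rail side 0.97 [396.1, 280.2, 109.1,
[... 678 characters left out ...]
74267578, 25.58675765991211), 74.47589111328125)
block top 0.74 [265.4, 231.6, 62.7, 40.8] 1330 ((264.7707824707031, 230.70542907714844), (33.76937484741211, 57.501678466796875), 79.4608154296875)
block top 0.18 [402.0, 162.8, 21.8, 26.7] 182 ((399.6585388183594, 162.92681884765625), (10.932164192199707, 26.237194061279297), 38.65980529785156)
rail top 0.57 [409.3, 163.3, 149.2, 62.5] 2224 ((410.2720947265625, 164.95851135253906), (44.63584518432617, 148.896240234375), 82.21298217773438)
mallet_head top 0.8 [262.9, 306.5, 48.9, 43.7] 1092 ((263.0882263183594, 303.3529357910156), (52.65006637573242, 24.18130111694336), 30.963754653930664)
[[ 0.   0.9  0.3]
 [-0.   0.3 -0.9]
 [-1.   0.   0. ]]
```

Run:
```python
import cv2
def crop(n,o,x0,y0,x1,y1,f):
    a=cv2.imread(n)[y0:y1,x0:x1]; a=cv2.resize(a,None,fx=f,fy=f,interpolation=cv2.INTER_CUBIC)
    a=cv2.convertScaleAbs(a,alpha=1.4,beta=10)
    for x in range((x0+9)//10*10,x1,10):
        X=int((x-x0+.5)*f); cv2.line(a,(X,0),(X,6 if x%50 else 14),(0,0,255),1); cv2.putText(a,str(x),(X-10,25),0,.35,(0,0,255),1)
    for y in range((y0+9)//10*10,y1,10):
        Y=int((y-y0+.5)*f); cv2.line(a,(0,Y),(6,Y),(0,0,255),1); cv2.putText(a,str(y),(8,Y+4),0,.35,(0,0,255),1)
    cv2.imwrite(o,a)
crop("pics/top0.png","pics/railtop.png",330,125,490,205,5)
crop("pics/side0.png","pics/railside.png",340,180,450,280,6)
crop("pics/top0.png","pics/maltop.png",230,200,305,260,10)
crop("pics/side0.png","pics/malside.png",265,125,325,225,6)
```

```text
(no output)
```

View pics/railtop.png

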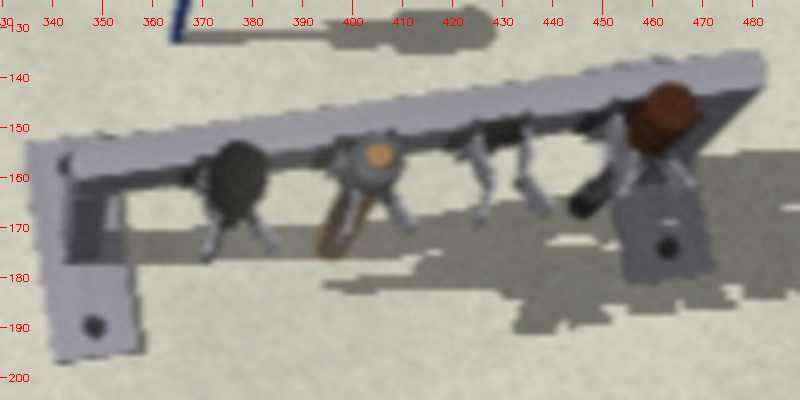

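View pics/railside.png

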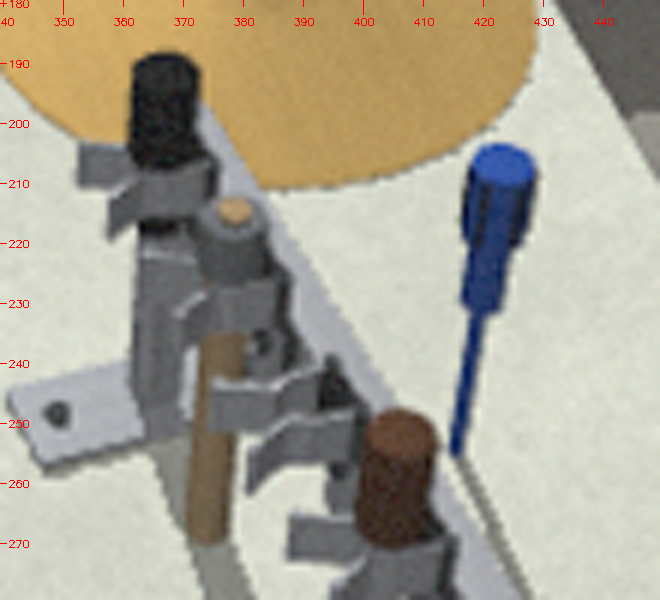

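View pics/maltop.png

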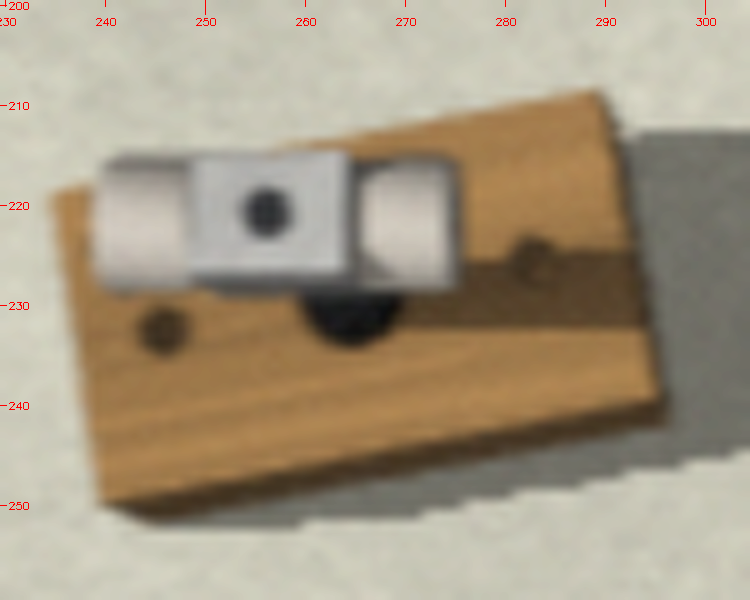

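View pics/malside.png

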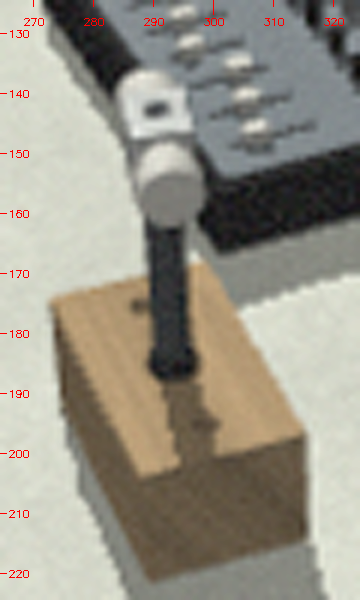

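Run:
```python
from h import *
np.set_printoptions(precision=1,suppress=True)
print("dot",*tri((290.3,142.3),(256,220.8)), atz((256,220.8),"top",220),atz((290.3,142.3),"side",220))
for p in [(234.5,218.7),(290,208.8),(296,240.0),(240,249.7)]: print("blk",atz(p,"top",70))
for p in [(272.5,175),(298.2,168),(315.5,196.5),(287.3,203.8)]: print("blkS",atz(p,"side",70))
print("hole",atz((264.5,229),"top",70),atz((292.5,184),"side",70))
for z in(200,220,240): print("dothyp head axis top",atz((250,221.4),"top",z))
a,b=atz((369.5,150.5),"top",188),atz((475.5,134.9),"top",188); print("rail back",a,b,np.degrees(np.arctan2(-(b-a)[0],(b-a)[1]))); 
a,b=atz((354.5,158.9),"top",188),atz((482.5,141.9),"top",188);print("rail front",a,b)
a,b=atz((373,198),"side",188),atz((427,279),"side",188);print("rail side",a,b)
print("lipL",*tri((374.5,242.5),(425.5,168.1)));print("lipR",*tri((380.7,256.5),(438.5,166.5)))
for n,s,t in [("scr top",(366.5,191),(378.5,157.5)),("beat top",(378.5,215.5),(405,156)),("nut top",(406,251),(463.5,145.5))]: print(n,*tri(s,t))
```

```text
dot [497.3 254.9 223. ] 0.10004970246990472 0.10738667489695387 [497.5 255.3 220. ] [497.9 259.4 220. ]
blk [525.  336.3  70. ]
blk [552.1 187.9  70. ]
blk [468.2 170.6  70. ]
blk [442.2 318.5  70. ]
blkS [441.4 316.5  70. ]
blkS [523.7 336.4  70. ]
blkS [553.9 190.9  70. ]
blkS [469.8 174.8  70. ]
hole [497.4 255.1  70. ] [496. 261.  70.]
dothyp head axis top [498.9 272.8 200. ]
dothyp head axis top [496.  269.5 220. ]
dothyp head axis top [493.1 266.2 240. ]
rail back [679.5 -18.  188. ] [ 719.9 -283.3  188. ] -171.34573830379804
rail front [657.9  19.6 188. ] [ 701.7 -299.7  188. ]
rail side [673.1  20.6 188. ] [ 716.  -249.6  188. ]
lipL [ 628.7 -150.8  212.3] 0.3354594036766143 0.27548614269326427
lipR [ 634.5 -184.4  203. ] 0.02091755788976357 0.016695250228182208
scr top [640.3 -32.8 259.9] 0.41809543512114955 0.3752183815801037
beat top [650.8 -97.8 240.1] 0.15601934902389986 0.13361940251183285
nut top [ 669.3 -231.2  262.5] 0.09555808941180083 0.07420553537557396
```

```bash
cat >> h.py <<'E'
def plan(p,ang,n):
    """rows to TCP p with tool down, tool z at horizontal angle ang(deg)"""
    s=ctrl.read_state(); R=Ro.from_euler('xyz',s['tool_rot']); x0=s['eef_pos']
    a=np.radians(ang); z=np.array([np.cos(a),np.sin(a),0]); x=np.array([0,0,-1.]); T=Ro.from_matrix(np.c_[x,np.cross(z,x),z])
    rv=(R.inv()*T).as_rotvec(); st=Ro.from_rotvec(rv/n); d=(np.array(p)-x0)/n
    for i in range(n):
        l=R.inv().apply(d)/750; w=np.degrees(rv/n)/6
        print(dict(zip(("dx","dy","dz","wx","wy","wz"),np.round(np.r_[l,w],3).tolist()))); R=R*st
    print("mm/row",np.linalg.norm(d),"deg/row",np.degrees(np.linalg.norm(rv))/n)
E
python3 - <<'E'
from h import *
np.set_printoptions(precision=1,suppress=True)
print("big",tri((217,149),(264,305)))
th=np.radians(8.4);ux=np.array([np.cos(th),np.sin(th),0]);uy=np.array([-np.sin(th),np.cos(th),0])
for z in (190,200,210,220):
    o=np.array([660,-164.7,z]); 
    for sg in(1,-1):
        X=o-27*ux+sg*16*uy; print(z,sg,"top edge",proj(X,"side"),proj(X,"top"),"bot",proj(X-[0,0,24],"side"))
plan((450,-200,340),-36,9)
E
```

```text
big (array([301.9, 227.5, 246.3]), np.float64(0.6473942849888847), np.float64(0.6947796558445545))
190 1 top edge [374.8 250.2] [424.6 169.2] bot [374.2 257.6]
190 -1 top edge [380.8 260.6] [437.4 167.4] bot [380.1 268. ]
200 1 top edge [375.1 247.1] [425.3 168.2] bot [374.4 254.5]
200 -1 top edge [381.1 257.4] [438.2 166.4] bot [380.4 264.9]
210 1 top edge [375.4 243.9] [426.1 167.2] bot [374.7 251.4]
210 -1 top edge [381.4 254.2] [439.1 165.3] bot [380.7 261.8]
220 1 top edge [375.6 240.6] [426.9 166.1] bot [375.  248.3]
220 -1 top edge [381.7 251. ] [440.  164.2] bot [381.  258.7]
{'dx': -0.016, 'dy': 0.054, 'dz': -0.047, 'wx': -0.663, 'wy': 0.0, 'wz': 0.0}
{'dx': -0.016, 'dy': 0.057, 'dz': -0.043, 'wx': -0.663, 'wy': 0.0, 'wz': 0.0}
{'dx': -0.016, 'dy': 0.06, 'dz': -0.039, 'wx': -0.663, 'wy': 0.0, 'wz': 0.0}
{'dx': -0.016, 'dy': 0.063, 'dz': -0.035, 'wx': -0.663, 'wy': 0.0, 'wz': 0.0}
{'dx': -0.016, 'dy': 0.065, 'dz': -0.031, 'wx': -0.663, 'wy': 0.0, 'wz': 0.0}
{'dx': -0.016, 'dy': 0.067, 'dz': -0.026, 'wx': -0.663, 'wy': 0.0, 'wz': 0.0}
{'dx': -0.016, 'dy': 0.069, 'dz': -0.021, 'wx': -0.663, 'wy': 0.0, 'wz': 0.0}
{'dx': -0.016, 'dy': 0.07, 'dz': -0.017, 'wx': -0.663, 'wy': 0.0, 'wz': 0.0}
{'dx': -0.016, 'dy': 0.071, 'dz': -0.012, 'wx': -0.663, 'wy': 0.0, 'wz': 0.0}
mm/row 55.22785611195545 deg/row 3.977062131546825
```

>>> servo_tool:
  rows:
    - {"dx":-0.016,"dy":0.054,"dz":-0.047,"wx":-0.663,"fingers":0}
    - {"dx":-0.016,"dy":0.057,"dz":-0.043,"wx":-0.663,"fingers":0}
    - {"dx":-0.016,"dy":0.06,"dz":-0.039,"wx":-0.663,"fingers":0}
    - {"dx":-0.016,"dy":0.063,"dz":-0.035,"wx":-0.663,"fingers":0}
    - {"dx":-0.016,"dy":0.065,"dz":-0.031,"wx":-0.663,"fingers":0}

```text
schema error: expected keys dx, dy, dz, wx, wy, wz, fingers
```

>>> servo_tool:
  rows:
    - {"dx":-0.016,"dy":0.067,"dz":-0.026,"wx":-0.663,"fingers":0}
    - {"dx":-0.016,"dy":0.069,"dz":-0.021,"wx":-0.663,"fingers":0}
    - {"dx":-0.016,"dy":0.07,"dz":-0.017,"wx":-0.663,"fingers":0}
    - {"dx":-0.016,"dy":0.071,"dz":-0.012,"wx":-0.663,"fingers":0}

```text
schema error: expected keys dx, dy, dz, wx, wy, wz, fingers
```

Run:
```python
from h import *
s=ctrl.read_state();print(s['eef_pos'],s['qpos'],s['force'])
plan((497,254.5,330),0,9)
```

```text
[ 203.11063574 -617.48788307  231.33117905] [ 1.18722961  0.62839034  0.03852388  1.51736554 -0.02698761  0.99629855
 -0.01996757] [0.01646669 0.18979963 0.01241761]
{'dx': -0.015, 'dy': 0.082, 'dz': -0.109, 'wx': -1.33, 'wy': 0.0, 'wz': 0.0}
{'dx': -0.015, 'dy': 0.096, 'dz': -0.097, 'wx': -1.33, 'wy': 0.0, 'wz': 0.0}
{'dx': -0.015, 'dy': 0.109, 'dz': -0.082, 'wx': -1.33, 'wy': 0.0, 'wz': 0.0}
{'dx': -0.015, 'dy': 0.119, 'dz': -0.067, 'wx': -1.33, 'wy': 0.0, 'wz': 0.0}
{'dx': -0.015, 'dy': 0.127, 'dz': -0.049, 'wx': -1.33, 'wy': 0.0, 'wz': 0.0}
{'dx': -0.015, 'dy': 0.133, 'dz': -0.031, 'wx': -1.33, 'wy': 0.0, 'wz': 0.0}
{'dx': -0.015, 'dy': 0.136, 'dz': -0.013, 'wx': -1.33, 'wy': 0.0, 'wz': 0.0}
{'dx': -0.015, 'dy': 0.136, 'dz': 0.006, 'wx': -1.33, 'wy': 0.0, 'wz': 0.0}
{'dx': -0.015, 'dy': 0.134, 'dz': 0.025, 'wx': -1.33, 'wy': 0.0, 'wz': 0.0}
mm/row 102.82847775828785 deg/row 7.977062122194876
```

All seven keys are required in each row, so I'll resend with them.

>>> servo_tool:
  rows:
    - {"dx":-0.016,"dy":0.054,"dz":-0.047,"wx":-0.663,"wy":0,"wz":0,"fingers":0}
    - {"dx":-0.016,"dy":0.057,"dz":-0.043,"wx":-0.663,"wy":0,"wz":0,"fingers":0}
    - {"dx":-0.016,"dy":0.06,"dz":-0.039,"wx":-0.663,"wy":0,"wz":0,"fingers":0}
    - {"dx":-0.016,"dy":0.063,"dz":-0.035,"wx":-0.663,"wy":0,"wz":0,"fingers":0}
    - {"dx":-0.016,"dy":0.065,"dz":-0.031,"wx":-0.663,"wy":0,"wz":0,"fingers":0}

```text
clock: 2.62
eef_pos: [341.4, -384.7, 292.0]
tool_rot: [0.223, 1.57, -0.681]
force: [0.8, -0.7, -0.7]
width: 85.2
```

>>> servo_tool:
  rows:
    - {"dx":-0.016,"dy":0.067,"dz":-0.026,"wx":-0.663,"wy":0,"wz":0,"fingers":0}
    - {"dx":-0.016,"dy":0.069,"dz":-0.021,"wx":-0.663,"wy":0,"wz":0,"fingers":0}
    - {"dx":-0.016,"dy":0.07,"dz":-0.017,"wx":-0.663,"wy":0,"wz":0,"fingers":0}
    - {"dx":-0.016,"dy":0.071,"dz":-0.012,"wx":-0.663,"wy":0,"wz":0,"fingers":0}

```text
clock: 3.12
eef_pos: [451.1, -198.8, 340.0]
tool_rot: [0.022, 1.57, -0.604]
force: [0.8, -1.4, -0.8]
width: 85.3
```

Run:
```python
from h import *
s=ctrl.read_state();print(s['eef_pos'],s['qpos'],s['force'])
plan((497,254.5,330),0,9)
```

```text
[ 451.13727101 -198.75634924  340.03404402] [ 0.52598562  0.28983663 -0.22203541  1.78229719  0.07186894  1.07636876
 -0.3472612 ] [ 0.80126539 -1.37177238 -0.81028972]
{'dx': 0.001, 'dy': 0.058, 'dz': -0.034, 'wx': -0.664, 'wy': 0.001, 'wz': 0.0}
{'dx': 0.001, 'dy': 0.061, 'dz': -0.03, 'wx': -0.664, 'wy': 0.001, 'wz': 0.0}
{'dx': 0.001, 'dy': 0.063, 'dz': -0.025, 'wx': -0.664, 'wy': 0.001, 'wz': 0.0}
{'dx': 0.001, 'dy': 0.064, 'dz': -0.021, 'wx': -0.664, 'wy': 0.001, 'wz': 0.0}
{'dx': 0.001, 'dy': 0.065, 'dz': -0.017, 'wx': -0.664, 'wy': 0.001, 'wz': 0.0}
{'dx': 0.001, 'dy': 0.066, 'dz': -0.012, 'wx': -0.664, 'wy': 0.001, 'wz': 0.0}
{'dx': 0.001, 'dy': 0.067, 'dz': -0.007, 'wx': -0.664, 'wy': 0.001, 'wz': 0.0}
{'dx': 0.001, 'dy': 0.067, 'dz': -0.003, 'wx': -0.664, 'wy': 0.001, 'wz': 0.0}
{'dx': 0.001, 'dy': 0.067, 'dz': 0.002, 'wx': -0.664, 'wy': 0.001, 'wz': 0.0}
mm/row 50.63124859524932 deg/row 3.985860118138218
```

>>> servo_tool:
  rows:
    - {"dx":0.001,"dy":0.058,"dz":-0.034,"wx":-0.664,"wy":0,"wz":0,"fingers":0}
    - {"dx":0.001,"dy":0.061,"dz":-0.03,"wx":-0.664,"wy":0,"wz":0,"fingers":0}
    - {"dx":0.001,"dy":0.063,"dz":-0.025,"wx":-0.664,"wy":0,"wz":0,"fingers":0}
    - {"dx":0.001,"dy":0.064,"dz":-0.021,"wx":-0.664,"wy":0,"wz":0,"fingers":0}
    - {"dx":0.001,"dy":0.065,"dz":-0.017,"wx":-0.664,"wy":0,"wz":0,"fingers":0}

```text
clock: 3.75
eef_pos: [476.2, 53.1, 335.9]
tool_rot: [0.11, 1.57, -0.169]
force: [0.9, 0.6, -0.6]
width: 85.6
```

>>> servo_tool:
  rows:
    - {"dx":0.001,"dy":0.066,"dz":-0.012,"wx":-0.664,"wy":0,"wz":0,"fingers":0}
    - {"dx":0.001,"dy":0.067,"dz":-0.007,"wx":-0.664,"wy":0,"wz":0,"fingers":0}
    - {"dx":0.001,"dy":0.067,"dz":-0.003,"wx":-0.664,"wy":0,"wz":0,"fingers":0}
    - {"dx":0.001,"dy":0.067,"dz":0.002,"wx":-0.664,"wy":0,"wz":0,"fingers":0}
    - {"dx":0,"dy":0,"dz":0,"wx":0,"wy":0,"wz":0,"fingers":0}

```text
clock: 4.38
eef_pos: [495.4, 256.8, 332.5]
tool_rot: [1.744, 1.567, 1.749]
force: [-0.0, -1.3, -1.0]
width: 85.3
```

Run:
```python
from h import *
s=ctrl.read_state();print(s['eef_pos'],s['qpos'],s['force'])
cv2.imwrite("pics/top1.png",ctrl.get_image("top")[:,:,::-1]);cv2.imwrite("pics/side1.png",ctrl.get_image("side")[:,:,::-1])
plan((497.2,254.5,240),0,3)
```

```text
[495.41110999 256.80494959 332.49162916] [-0.1803064   0.43125131 -0.51673331  1.62764634  0.2257751   1.1415961
 -0.74704263] [-0.02018031 -1.30238175 -1.00579222]
{'dx': 0.041, 'dy': 0.001, 'dz': 0.0, 'wx': -0.006, 'wy': -0.002, 'wz': 0.003}
{'dx': 0.041, 'dy': 0.001, 'dz': 0.0, 'wx': -0.006, 'wy': -0.002, 'wz': 0.003}
{'dx': 0.041, 'dy': 0.001, 'dz': 0.0, 'wx': -0.006, 'wy': -0.002, 'wz': 0.003}
mm/row 30.77158932393227 deg/row 0.04238120692812489
```

View pics/side1.png

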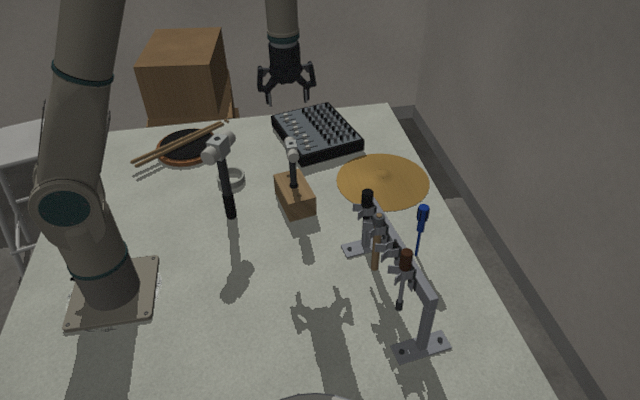

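Run:
```python
from h import *
s=ctrl.read_state();print(s['eef_pos'],s['clock'],s['force']);plan((497.2,254.5,187),0,4)
```

```text
[496.33209626 251.77079447 332.27033416] 4.475 [-0.06001572 -0.52555112  0.14024611]
{'dx': 0.048, 'dy': 0.001, 'dz': 0.0, 'wx': -0.005, 'wy': -0.001, 'wz': 0.002}
{'dx': 0.048, 'dy': 0.001, 'dz': 0.0, 'wx': -0.005, 'wy': -0.001, 'wz': 0.002}
{'dx': 0.048, 'dy': 0.001, 'dz': 0.0, 'wx': -0.005, 'wy': -0.001, 'wz': 0.002}
{'dx': 0.048, 'dy': 0.001, 'dz': 0.0, 'wx': -0.005, 'wy': -0.001, 'wz': 0.002}
mm/row 36.324640231050246 deg/row 0.031785905196093665
```

Settled after the fast travel. I'll descend now and check before the last part.

>>> servo_tool:
  rows:
    - {"dx":0.033,"dy":0.001,"dz":0,"wx":0,"wy":0,"wz":0,"fingers":0}
    - {"dx":0.04,"dy":0.001,"dz":0.001,"wx":0,"wy":0,"wz":0,"fingers":0}
    - {"dx":0.04,"dy":0.001,"dz":0,"wx":0,"wy":0,"wz":0,"fingers":0}
    - {"dx":0.02,"dy":0,"dz":0,"wx":0,"wy":0,"wz":0,"fingers":0}
    - {"dx":0,"dy":0,"dz":0,"wx":0,"wy":0,"wz":0,"fingers":0}

```text
clock: 5.1
eef_pos: [497.2, 252.9, 232.3]
tool_rot: [-2.296, 1.569, -2.3]
force: [0.8, -0.0, 0.2]
width: 85.2
```

Run:
```python
from h import *
a=ctrl.get_image("side")[:,:,::-1]; b=ctrl.get_image("top")[:,:,::-1]
cv2.imwrite("pics/g1.png",np.hstack([cv2.resize(a[70:230,230:350],None,fx=3,fy=3,interpolation=2),cv2.resize(b[150:310,190:330],None,fx=3,fy=3,interpolation=2)]))
s=ctrl.read_state();print(s['eef_pos'],s['clock'],s['force']);plan((497.2,254.5,187),0,2)
```

```text
[497.97167838 254.14783617 233.8206715 ] 5.2 [-0.56502913 -0.34147655  0.24129701]
{'dx': 0.031, 'dy': 0.0, 'dz': -0.001, 'wx': -0.015, 'wy': 0.008, 'wz': -0.003}
{'dx': 0.031, 'dy': 0.0, 'dz': -0.001, 'wx': -0.015, 'wy': 0.008, 'wz': -0.003}
mm/row 23.4141772566575 deg/row 0.10496019457869137
```

View pics/g1.png

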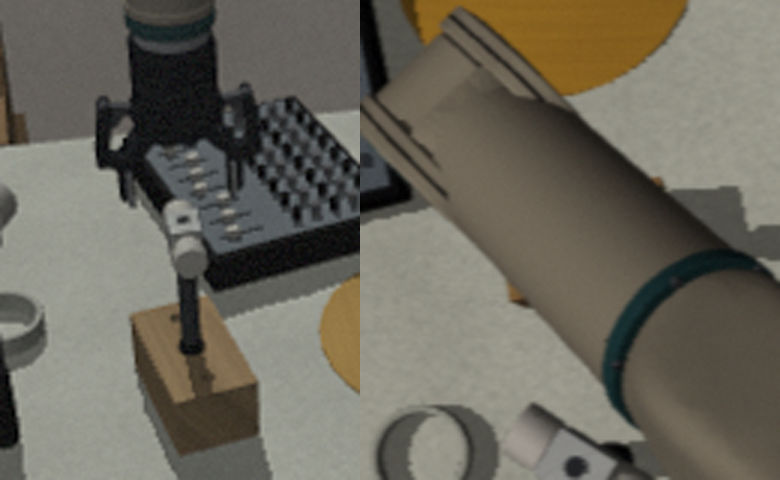

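The side view shows the fingers straddling the head centrally in x. I'll descend the rest and close.

>>> servo_tool:
  rows:
    - {"dx":0.024,"dy":0,"dz":-0.001,"wx":0,"wy":0,"wz":0,"fingers":0}
    - {"dx":0.024,"dy":0,"dz":0,"wx":0,"wy":0,"wz":0,"fingers":0}
    - {"dx":0.014,"dy":0,"dz":0,"wx":0,"wy":0,"wz":0,"fingers":0}
    - {"dx":0,"dy":0,"dz":0,"wx":0,"wy":0,"wz":0,"fingers":0}
    - {"dx":0,"dy":0,"dz":0,"wx":0,"wy":0,"wz":0,"fingers":0.4}

```text
clock: 5.82
eef_pos: [497.0, 254.6, 187.2]
tool_rot: [0.522, 1.569, 0.52]
force: [-0.8, 1.0, 0.2]
width: 70.0
```

>>> servo_tool:
  rows:
    - {"dx":0,"dy":0,"dz":0,"wx":0,"wy":0,"wz":0,"fingers":0.5}
    - {"dx":0,"dy":0,"dz":0,"wx":0,"wy":0,"wz":0,"fingers":0.55}
    - {"dx":0,"dy":0,"dz":0,"wx":0,"wy":0,"wz":0,"fingers":0.6}

```text
clock: 6.2
eef_pos: [496.6, 254.3, 186.5]
tool_rot: [0.446, 1.57, 0.444]
force: [0.3, -0.2, 0.9]
width: 34.4
```

>>> servo_tool:
  rows:
    - {"dx":0,"dy":0,"dz":0,"wx":0,"wy":0,"wz":0,"fingers":0.7}
    - {"dx":0,"dy":0,"dz":0,"wx":0,"wy":0,"wz":0,"fingers":1}
    - {"dx":0,"dy":0,"dz":0,"wx":0,"wy":0,"wz":0,"fingers":1}
    - {"dx":0,"dy":0,"dz":0,"wx":0,"wy":0,"wz":0,"fingers":1}

```text
clock: 6.7
eef_pos: [496.8, 254.4, 186.6]
tool_rot: [0.482, 1.57, 0.479]
force: [0.9, -0.1, 4.9]
width: 29.1
```

Run:
```python
from h import *
a=ctrl.get_image("side")[:,:,::-1]
cv2.imwrite("pics/g2.png",cv2.resize(a[70:230,230:350],None,fx=4,fy=4,interpolation=2)[:600])
s=ctrl.read_state();print(s['eef_pos'],s['clock'],s['force'],s['torque'],s['width'])
```

```text
[496.78953751 254.44711886 186.62414131] 6.75 [0.08404323 0.26415843 4.29816042] [ 0.02592348 -0.11897901 -0.00341221] 29.162493482329634
```

View pics/g2.png

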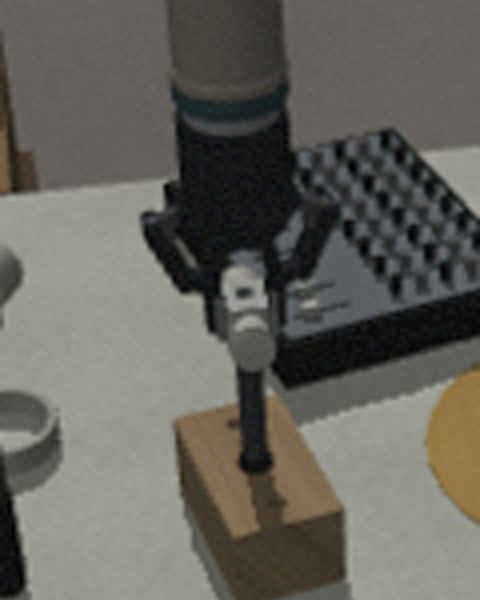

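Gripped at 29 mm. I'll lift straight out, slowly at first.

>>> servo_tool:
  rows:
    - {"dx":-0.01,"dy":0,"dz":0,"wx":0,"wy":0,"wz":0,"fingers":1}
    - {"dx":-0.024,"dy":0,"dz":0,"wx":0,"wy":0,"wz":0,"fingers":1}
    - {"dx":-0.03,"dy":0,"dz":0,"wx":0,"wy":0,"wz":0,"fingers":1}
    - {"dx":-0.03,"dy":0,"dz":0,"wx":0,"wy":0,"wz":0,"fingers":1}
    - {"dx":-0.03,"dy":0,"dz":0,"wx":0,"wy":0,"wz":0,"fingers":1}

```text
clock: 7.38
eef_pos: [495.8, 253.7, 279.6]
tool_rot: [-2.653, 1.569, -2.656]
force: [0.6, 0.7, -2.4]
width: 29.0
```

Run:
```python
from h import *
th=np.radians(8.4);ux=np.array([np.cos(th),np.sin(th),0])
P=np.array([660,-164.7,0])-100*ux;P[2]=280; print(P)
s=ctrl.read_state();print(s['eef_pos'],s['clock'],s['force'],s['width'])
plan(P,8.4,10)
```

```text
[ 561.0727667  -179.30830286  280.        ]
[495.76451528 253.71909929 279.55620861] 7.375 [ 0.61837933  0.69656674 -2.43525701] 29.01696956340764
{'dx': -0.0, 'dy': -0.058, 'dz': 0.009, 'wx': -0.142, 'wy': -0.002, 'wz': 0.001}
{'dx': -0.0, 'dy': -0.058, 'dz': 0.008, 'wx': -0.142, 'wy': -0.002, 'wz': 0.001}
{'dx': -0.0, 'dy': -0.058, 'dz': 0.007, 'wx': -0.142, 'wy': -0.002, 'wz': 0.001}
{'dx': -0.0, 'dy': -0.058, 'dz': 0.006, 'wx': -0.142, 'wy': -0.002, 'wz': 0.001}
{'dx': -0.0, 'dy': -0.058, 'dz': 0.005, 'wx': -0.142, 'wy': -0.002, 'wz': 0.001}
{'dx': -0.0, 'dy': -0.058, 'dz': 0.005, 'wx': -0.142, 'wy': -0.002, 'wz': 0.001}
{'dx': -0.0, 'dy': -0.058, 'dz': 0.004, 'wx': -0.142, 'wy': -0.002, 'wz': 0.001}
{'dx': -0.0, 'dy': -0.058, 'dz': 0.003, 'wx': -0.142, 'wy': -0.002, 'wz': 0.001}
{'dx': -0.0, 'dy': -0.058, 'dz': 0.002, 'wx': -0.142, 'wy': -0.002, 'wz': 0.001}
{'dx': -0.0, 'dy': -0.058, 'dz': 0.001, 'wx': -0.142, 'wy': -0.002, 'wz': 0.001}
mm/row 43.7924760279067 deg/row 0.8530729243541717
```

>>> servo_tool:
  rows:
    - {"dx":0,"dy":-0.02,"dz":0.004,"wx":-0.1,"wy":0,"wz":0,"fingers":1}
    - {"dx":0,"dy":-0.045,"dz":0.007,"wx":-0.1,"wy":0,"wz":0,"fingers":1}
    - {"dx":0,"dy":-0.06,"dz":0.008,"wx":-0.15,"wy":0,"wz":0,"fingers":1}
    - {"dx":0,"dy":-0.06,"dz":0.007,"wx":-0.15,"wy":0,"wz":0,"fingers":1}
    - {"dx":0,"dy":-0.06,"dz":0.006,"wx":-0.15,"wy":0,"wz":0,"fingers":1}

```text
clock: 8.0
eef_pos: [524.3, 67.9, 277.8]
tool_rot: [-2.797, 1.567, -2.732]
force: [-0.2, -0.7, -2.4]
width: 29.5
```

>>> servo_tool:
  rows:
    - {"dx":0,"dy":-0.06,"dz":0.005,"wx":-0.15,"wy":0,"wz":0,"fingers":1}
    - {"dx":0,"dy":-0.06,"dz":0.005,"wx":-0.15,"wy":0,"wz":0,"fingers":1}
    - {"dx":0,"dy":-0.06,"dz":0.004,"wx":-0.15,"wy":0,"wz":0,"fingers":1}
    - {"dx":0,"dy":-0.06,"dz":0.003,"wx":-0.15,"wy":0,"wz":0,"fingers":1}
    - {"dx":0,"dy":-0.05,"dz":0.002,"wx":-0.1,"wy":0,"wz":0,"fingers":1}

```text
clock: 8.62
eef_pos: [558.6, -147.6, 277.5]
tool_rot: [-3.135, 1.567, -2.998]
force: [0.7, 0.2, -2.3]
width: 28.7
```

>>> servo_tool:
  rows:
    - {"dx":0,"dy":-0.035,"dz":0.001,"wx":-0.1,"wy":0,"wz":0,"fingers":1}
    - {"dx":0,"dy":-0.014,"dz":0,"wx":0,"wy":0,"wz":0,"fingers":1}
    - {"dx":0,"dy":0,"dz":0,"wx":0,"wy":0,"wz":0,"fingers":1}
    - {"dx":0,"dy":0,"dz":0,"wx":0,"wy":0,"wz":0,"fingers":1}

```text
clock: 9.12
eef_pos: [566.1, -178.6, 279.1]
tool_rot: [1.918, 1.57, 2.069]
force: [-0.2, 0.8, -2.3]
width: 29.2
```

Run:
```python
from h import *
a=ctrl.get_image("side")[:,:,::-1]; b=ctrl.get_image("top")[:,:,::-1]
cv2.imwrite("pics/h1s.png",a);cv2.imwrite("pics/h1t.png",b)
s=ctrl.read_state();print(s['eef_pos'],s['clock'],s['force'],s['width'],s['torque'])
th=np.radians(8.4);ux=np.array([np.cos(th),np.sin(th),0])
P=np.array([660,-164.7,0])-60*ux;P[2]=225
plan(P,8.4,2)
```

```text
[ 566.32963018 -178.70239086  279.42072482] 9.225 [-0.90700356  0.30586188 -1.57189341] 29.068186446229713 [-0.01547487 -0.00927642  0.05120199]
{'dx': 0.036, 'dy': -0.0, 'dz': 0.023, 'wx': 0.025, 'wy': 0.0, 'wz': -0.003}
{'dx': 0.036, 'dy': 0.0, 'dz': 0.023, 'wx': 0.025, 'wy': 0.0, 'wz': -0.003}
mm/row 32.27420947346577 deg/row 0.15068133840415804
```

View pics/h1s.png

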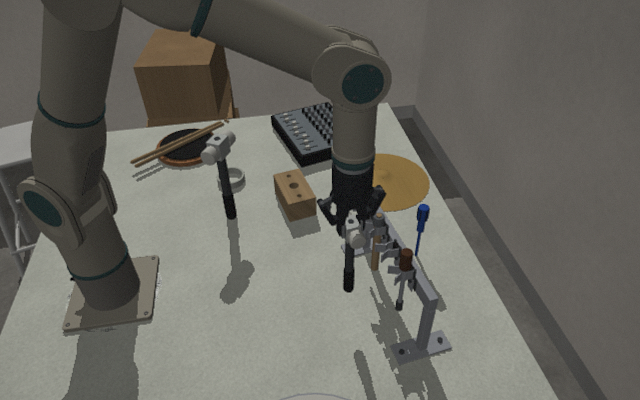

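View pics/h1t.png

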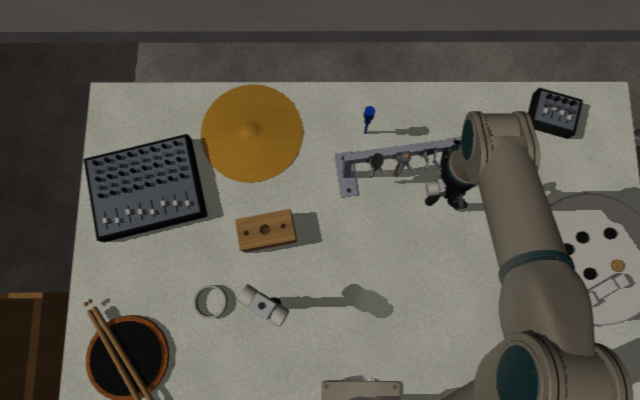

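>>> servo_tool:
  rows:
    - {"dx":0.02,"dy":0,"dz":0.01,"wx":0.05,"wy":0,"wz":0,"fingers":1}
    - {"dx":0.03,"dy":0,"dz":0.02,"wx":0,"wy":0,"wz":0,"fingers":1}
    - {"dx":0.018,"dy":0,"dz":0.012,"wx":0,"wy":0,"wz":0,"fingers":1}
    - {"dx":0.006,"dy":0,"dz":0.003,"wx":0,"wy":0,"wz":0,"fingers":1}
    - {"dx":0,"dy":0,"dz":0,"wx":0,"wy":0,"wz":0,"fingers":1}

```text
clock: 9.85
eef_pos: [599.7, -175.3, 223.6]
tool_rot: [2.701, 1.57, 2.845]
force: [-0.5, -0.2, -2.1]
width: 29.1
```

Run:
```python
from h import *
np.set_printoptions(precision=1,suppress=True)
a=ctrl.get_image("side")[:,:,::-1]; b=ctrl.get_image("top")[:,:,::-1]
cv2.imwrite("pics/h2s_full.png",a)
x0,y0,x1,y1,f=335,190,435,310,5
z=cv2.resize(a[y0:y1,x0:x1],None,fx=f,fy=f,interpolation=2); z=cv2.convertScaleAbs(z,alpha=1.4,beta=10)
for x in range(x0+5,x1,10): cv2.putText(z,str(x),(int((x-x0+.5)*f)-10,10),0,.35,(0,0,255),1)
for y in range(y0,y1,10): cv2.putText(z,str(y),(0,int((y-y0+.5)*f)+4),0,.35,(0,0,255),1)
cv2.imwrite("pics/h2s.png",z); cv2.imwrite("pics/h2t.png",cv2.resize(b[110:230,340:500],None,fx=5,fy=5,interpolation=2))
s=ctrl.read_state();p=s['eef_pos'];print(p,s['force'],s['clock'])
print("end",proj(p+[0,0,13.4-190],"side"),"grip top",proj(p+[0,0,13.4-120],"side"),"head top",proj(p+[0,0,33.4],"side"),"under",proj(p+[0,0,-6.6],"side"))
```

```text
[ 599.8 -175.6  224.4] [-0.8 -0.1 -2.5] 9.95
end [360.9 300.6] grip top [362.2 281.4] head top [364.9 237.7] under [364.1 251. ]
```

View pics/h2s.png

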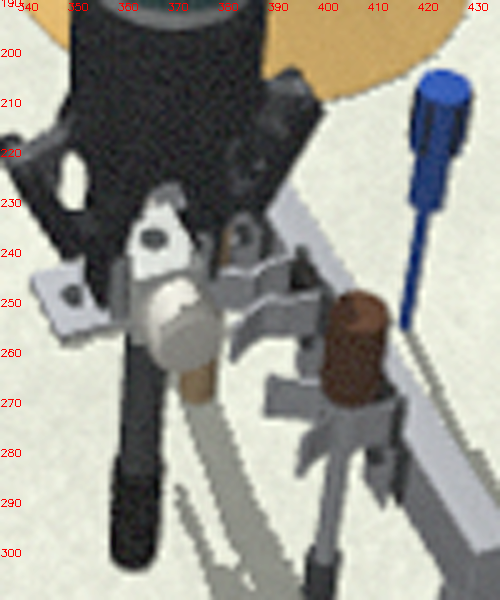

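View pics/h2t.png

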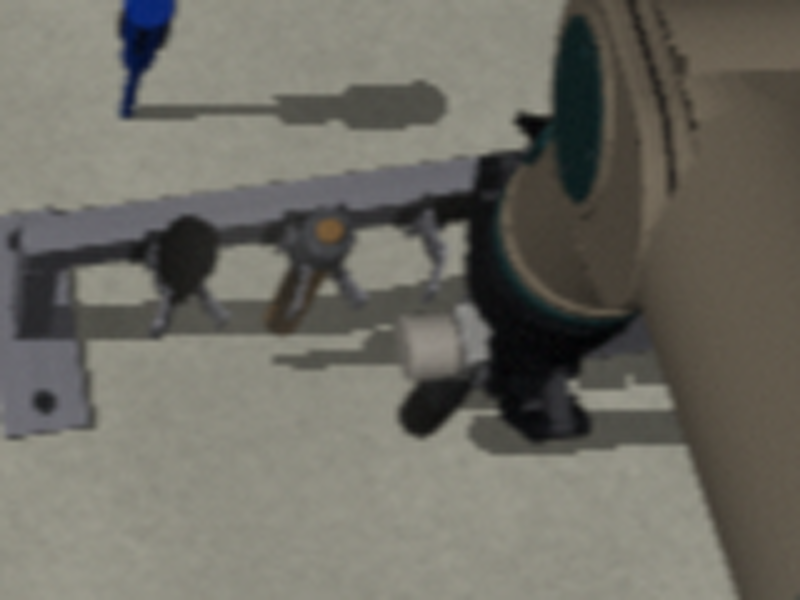

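The side view confirms calibration: the head's dot is predicted at (364.9,237.7) and seen at (365.3,237.1), and the handle end is at about (361,301) as predicted. The mallet hangs vertical in front of the empty hook, about 2 mm off sideways. I'll correct that and approach gently.

>>> servo_tool:
  rows:
    - {"dx":0,"dy":0.002,"dz":0.008,"wx":0,"wy":0,"wz":0,"fingers":1}
    - {"dx":0,"dy":0.001,"dz":0.012,"wx":0,"wy":0,"wz":0,"fingers":1}
    - {"dx":0,"dy":0,"dz":0.008,"wx":0,"wy":0,"wz":0,"fingers":1}
    - {"dx":0,"dy":0,"dz":0.004,"wx":0,"wy":0,"wz":0,"fingers":1}
    - {"dx":0,"dy":0,"dz":0,"wx":0,"wy":0,"wz":0,"fingers":1}

```text
clock: 10.58
eef_pos: [623.3, -169.6, 223.7]
tool_rot: [2.361, 1.571, 2.506]
force: [-1.4, 0.2, -2.4]
width: 28.9
```

```bash
cat >> h.py <<'E'
def hk(o=(660,-164.7),th=8.4):
    s=ctrl.read_state();t=np.radians(th);R=np.array([[np.cos(t),np.sin(t)],[-np.sin(t),np.cos(t)]])
    z=Ro.from_euler('xyz',s['tool_rot']).as_matrix()[:,2]
    print("hook frame xy",R@(s['eef_pos'][:2]-o),"z",s['eef_pos'][2],"F",R@s['force'][:2],s['force'][2],"T",s['torque'],"w",s['width'],"t",s['clock'],"zang",np.degrees(np.arctan2(z[1],z[0])),"tilt",np.degrees(np.arcsin(z[2])))
def snap(n,x0,y0,x1,y1,f,c="side"):
    a=ctrl.get_image(c)[:,:,::-1]
    z=cv2.resize(a[y0:y1,x0:x1],None,fx=f,fy=f,interpolation=2); z=cv2.convertScaleAbs(z,alpha=1.4,beta=10)
    for x in range((x0+9)//10*10,x1,10): cv2.putText(z,str(x),(int((x-x0+.5)*f)-10,10),0,.35,(0,0,255),1)
    for y in range((y0+9)//10*10,y1,10): cv2.putText(z,str(y),(0,int((y-y0+.5)*f)+4),0,.35,(0,0,255),1)
    cv2.imwrite(n,z)
E
python3 - <<'E'
from h import *
np.set_printoptions(precision=2,suppress=True)
snap("pics/i1.png",345,210,425,300,6); hk()
E
```

```text
hook frame xy [-37.3    0.41] z 223.68389800172247 F [0.46 0.09] -1.617991636144282 T [ 0.03  0.01 -0.08] w 29.263264487541196 t 10.625 zang 8.266056954179392 tilt -0.02276115280408721
```

View pics/i1.png

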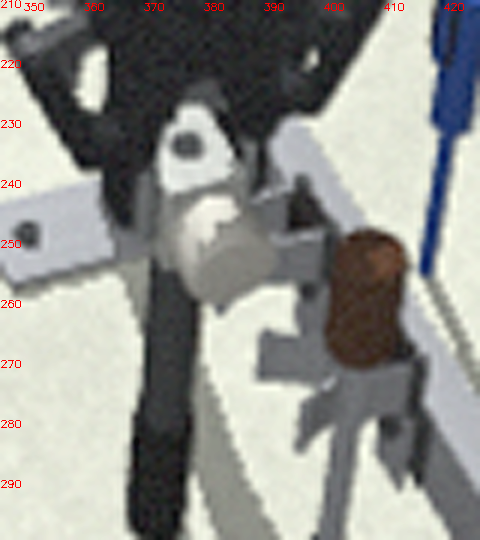

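>>> servo_tool:
  rows:
    - {"dx":0,"dy":0,"dz":0.006,"wx":0,"wy":0,"wz":0,"fingers":1}
    - {"dx":0,"dy":0,"dz":0.004,"wx":0,"wy":0,"wz":0,"fingers":1}
    - {"dx":0,"dy":0,"dz":0,"wx":0,"wy":0,"wz":0,"fingers":1}

```text
clock: 11.0
eef_pos: [630.9, -168.5, 223.8]
tool_rot: [0.326, 1.571, 0.471]
force: [-0.4, 0.3, -2.6]
width: 29.2
```

>>> servo_tool:
  rows:
    - {"dx":0,"dy":0,"dz":0.004,"wx":0,"wy":0,"wz":0,"fingers":1}
    - {"dx":0,"dy":0,"dz":0,"wx":0,"wy":0,"wz":0,"fingers":1}

```text
clock: 11.25
eef_pos: [633.8, -168.1, 223.8]
tool_rot: [0.323, 1.571, 0.468]
force: [-0.0, 0.7, -2.2]
width: 29.2
```

Run:
```python
from h import *
np.set_printoptions(precision=2,suppress=True)
hk()
```

```text
hook frame xy [-26.46   0.43] z 223.82808870073188 F [0.08 0.68] -2.234478464582666 T [ 0.01  0.04 -0.02] w 29.24145953077202 t 11.25 zang 8.271488506353338 tilt 0.014201675737091102
```

>>> servo_tool:
  rows:
    - {"dx":0,"dy":0,"dz":0.003,"wx":0,"wy":0,"wz":0,"fingers":1}
    - {"dx":0,"dy":0,"dz":0,"wx":0,"wy":0,"wz":0,"fingers":1}

```text
clock: 11.5
eef_pos: [636.0, -167.9, 223.8]
tool_rot: [0.163, 1.571, 0.307]
force: [-1.3, 0.8, -1.9]
width: 29.2
```

>>> servo_tool:
  rows:
    - {"dx":0,"dy":0,"dz":0.003,"wx":0,"wy":0,"wz":0,"fingers":1}
    - {"dx":0,"dy":0,"dz":0,"wx":0,"wy":0,"wz":0,"fingers":1}

```text
clock: 11.75
eef_pos: [637.9, -168.1, 223.7]
tool_rot: [-2.269, 1.57, -2.125]
force: [-1.8, -1.6, -2.3]
width: 29.2
```

Run:
```python
from h import *
np.set_printoptions(precision=2,suppress=True)
hk()
```

```text
hook frame xy [-22.38  -0.14] z 223.7298803697826 F [-1.99 -1.34] -2.2833618530369826 T [-0.27  0.17  0.  ] w 29.245660898431687 t 11.75 zang 8.246781206610098 tilt -0.02768039493761402
```

Contact has begun, with a slight sideways force towards −y. I'll ease over as I go.

>>> servo_tool:
  rows:
    - {"dx":0,"dy":-0.001,"dz":0.002,"wx":0,"wy":0,"wz":0,"fingers":1}
    - {"dx":0,"dy":0,"dz":0,"wx":0,"wy":0,"wz":0,"fingers":1}

```text
clock: 12.0
eef_pos: [639.5, -168.7, 223.7]
tool_rot: [-2.13, 1.57, -1.986]
force: [0.3, -1.7, -2.4]
width: 29.6
```

>>> servo_tool:
  rows:
    - {"dx":0,"dy":0,"dz":0.002,"wx":0,"wy":0,"wz":0,"fingers":1}
    - {"dx":0,"dy":0,"dz":0,"wx":0,"wy":0,"wz":0,"fingers":1}

```text
clock: 12.25
eef_pos: [640.4, -168.8, 223.6]
tool_rot: [-2.642, 1.569, -2.498]
force: [-3.3, -3.1, -2.1]
width: 29.1
```

Run:
```python
from h import *
np.set_printoptions(precision=2,suppress=True)
hk()
```

```text
hook frame xy [-19.96  -1.2 ] z 223.6109024522781 F [-3.71 -2.58] -2.112261205382068 T [-0.75  0.66  0.01] w 29.07920737749576 t 12.25 zang 8.23106730130469 tilt -0.09232971799002118
```

>>> servo_tool:
  rows:
    - {"dx":0,"dy":-0.002,"dz":0,"wx":0,"wy":0,"wz":0,"fingers":1}
    - {"dx":0,"dy":0,"dz":0,"wx":0,"wy":0,"wz":0,"fingers":1}

```text
clock: 12.5
eef_pos: [640.5, -168.9, 223.6]
tool_rot: [2.602, 1.569, 2.747]
force: [-4.7, -0.7, -1.4]
width: 29.3
```

Run:
```python
from h import *
np.set_printoptions(precision=2,suppress=True)
hk();snap("pics/i2.png",345,210,425,305,6); hk()
```

```text
hook frame xy [-19.87  -1.35] z 223.60666272057588 F [-4.73  0.01] -1.3634875304179006 T [-0.21  1.15  0.04] w 29.256572096640387 t 12.5 zang 8.273568325343327 tilt -0.09419675418379908
hook frame xy [-19.88  -1.35] z 223.6069634961668 F [-5.49  0.72] -2.284126654647176 T [-0.18  1.13  0.01] w 29.191309779669965 t 12.55 zang 8.276574868411869 tilt -0.09552895136424219
```

View pics/i2.png

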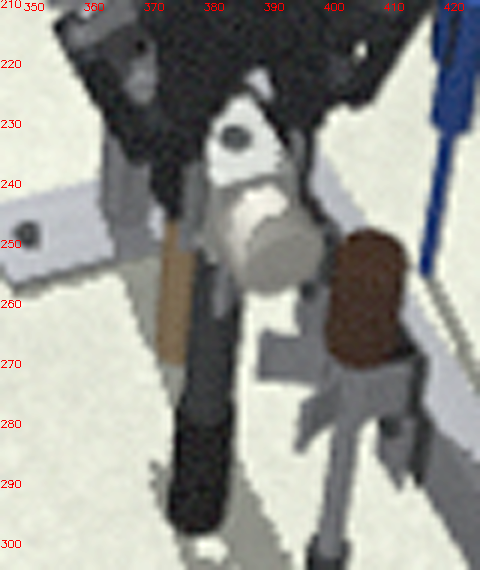

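Now centred (no sideways force). Continuing in with small steps.

>>> servo_tool:
  rows:
    - {"dx":0,"dy":0,"dz":0.002,"wx":0,"wy":0,"wz":0,"fingers":1}
    - {"dx":0,"dy":0,"dz":0,"wx":0,"wy":0,"wz":0,"fingers":1}

```text
clock: 12.8
eef_pos: [641.1, -168.9, 223.3]
tool_rot: [2.93, 1.567, 3.074]
force: [-7.3, -0.9, -0.4]
width: 29.6
```

>>> servo_tool:
  rows:
    - {"dx":0,"dy":0,"dz":0.002,"wx":0,"wy":0,"wz":0,"fingers":1}
    - {"dx":0,"dy":0,"dz":0,"wx":0,"wy":0,"wz":0,"fingers":1}

```text
clock: 13.05
eef_pos: [642.0, -168.8, 223.1]
tool_rot: [2.959, 1.566, 3.104]
force: [-7.2, -0.8, -1.0]
width: 29.1
```

Run:
```python
from h import *
np.set_printoptions(precision=2,suppress=True)
hk()
```

```text
hook frame xy [-18.38  -1.46] z 223.10146300419476 F [-7.24  0.27] -0.9894618969342666 T [-0.25  1.82  0.02] w 29.075034689082916 t 13.05 zang 8.269731929440477 tilt -0.29582014206916574
```

>>> servo_tool:
  rows:
    - {"dx":0,"dy":0,"dz":0.002,"wx":0,"wy":0,"wz":0,"fingers":1}
    - {"dx":0,"dy":0,"dz":0.001,"wx":0,"wy":0,"wz":0,"fingers":1}

```text
clock: 13.3
eef_pos: [643.1, -168.8, 222.8]
tool_rot: [3.004, 1.563, -3.136]
force: [-9.3, -0.8, -1.9]
width: 29.7
```

>>> servo_tool:
  rows:
    - {"dx":0,"dy":0,"dz":0.002,"wx":0,"wy":0,"wz":0,"fingers":1}
    - {"dx":0,"dy":0,"dz":0,"wx":0,"wy":0,"wz":0,"fingers":1}

```text
clock: 13.55
eef_pos: [643.8, -168.7, 222.4]
tool_rot: [3.02, 1.561, -3.12]
force: [-11.1, -1.3, -0.9]
width: 29.3
```

Run:
```python
from h import *
np.set_printoptions(precision=2,suppress=True)
hk();snap("pics/i3.png",345,210,425,305,6)
```

```text
hook frame xy [-16.64  -1.62] z 222.4250782421843 F [-11.13   0.32] -0.9364187299145861 T [-0.28  2.63  0.01] w 29.285658966652015 t 13.55 zang 8.24863581258284 tilt -0.558463849323208
```

View pics/i3.png

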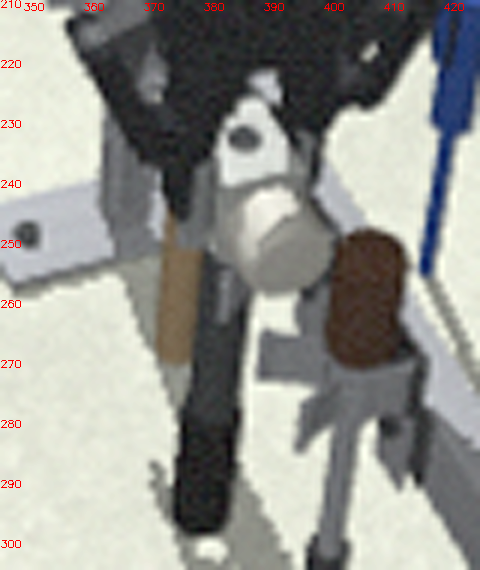

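The handle's lower end lags by about 2° under the load, so I'll tilt the tool back to keep it upright while easing in.

>>> servo_tool:
  rows:
    - {"dx":0,"dy":0,"dz":0.001,"wx":0,"wy":-0.2,"wz":0,"fingers":1}
    - {"dx":0,"dy":0,"dz":0,"wx":0,"wy":0,"wz":0,"fingers":1}

```text
clock: 13.85
eef_pos: [644.0, -168.8, 222.1]
tool_rot: [0.119, 1.56, 0.262]
force: [-10.6, -1.0, -1.5]
width: 29.0
```

>>> servo_tool:
  rows:
    - {"dx":0,"dy":0,"dz":0.001,"wx":0,"wy":-0.1,"wz":0,"fingers":1}
    - {"dx":0,"dy":0,"dz":0,"wx":0,"wy":0,"wz":0,"fingers":1}

```text
clock: 14.1
eef_pos: [644.1, -168.8, 222.0]
tool_rot: [0.067, 1.551, 0.211]
force: [-12.7, -2.1, 0.1]
width: 29.5
```

Run:
```python
from h import *
np.set_printoptions(precision=2,suppress=True)
hk()
```

```text
hook frame xy [-16.37  -1.74] z 221.9739105423937 F [-12.91  -0.18] 0.06554188801508876 T [-0.38  3.13 -0.01] w 29.50164633285464 t 14.1 zang 8.228456198084844 tilt 1.109411435712103
```

>>> servo_tool:
  rows:
    - {"dx":0,"dy":0,"dz":0.002,"wx":0,"wy":0,"wz":0,"fingers":1}
    - {"dx":0,"dy":0,"dz":0,"wx":0,"wy":0,"wz":0,"fingers":1}

```text
clock: 14.35
eef_pos: [645.3, -168.7, 221.7]
tool_rot: [0.074, 1.552, 0.218]
force: [-12.2, -1.5, -1.6]
width: 29.2
```

>>> servo_tool:
  rows:
    - {"dx":0,"dy":0,"dz":0.002,"wx":0,"wy":0,"wz":0,"fingers":1}
    - {"dx":0,"dy":0,"dz":0,"wx":0,"wy":0,"wz":0,"fingers":1}

```text
clock: 14.6
eef_pos: [651.7, -167.4, 223.2]
tool_rot: [0.036, 1.541, 0.18]
force: [-1.4, 0.4, -3.8]
width: 29.2
```

Run:
```python
from h import *
np.set_printoptions(precision=2,suppress=True)
hk();snap("pics/i4.png",345,210,425,305,6)
```

```text
hook frame xy [-8.55 -1.42] z 223.16427382704293 F [-1.34  0.57] -3.753679709960364 T [-0.11  0.49  0.02] w 29.241099701363286 t 14.6 zang 8.272763033219722 tilt 1.7135983904591148
```

View pics/i4.png

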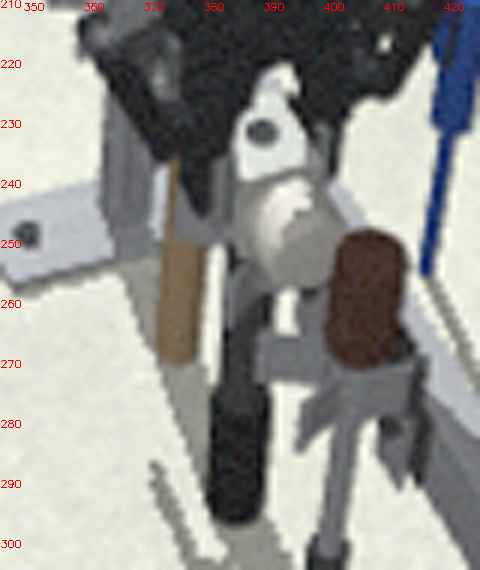

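It snapped in: the force fell from 12 N to 1.4 N and the tool jumped 6 mm. I'll ease on until the neck rests lightly on the pad.

>>> servo_tool:
  rows:
    - {"dx":0,"dy":0,"dz":0.002,"wx":0,"wy":0,"wz":0,"fingers":1}
    - {"dx":0,"dy":0,"dz":0,"wx":0,"wy":0,"wz":0,"fingers":1}

```text
clock: 14.9
eef_pos: [656.4, -166.7, 224.9]
tool_rot: [0.002, 1.534, 0.147]
force: [3.5, 1.0, -3.7]
width: 29.0
```

Run:
```python
from h import *
np.set_printoptions(precision=2,suppress=True)
hk()
```

```text
hook frame xy [-3.81 -1.42] z 224.91956969934859 F [3.63 0.44] -3.7000134808526752 T [ 0.12 -0.78 -0.09] w 28.992443409575547 t 14.9 zang 8.304269622854525 tilt 2.1200757408232236
```

>>> servo_tool:
  rows:
    - {"dx":0,"dy":0,"dz":0.003,"wx":0,"wy":0.1,"wz":0,"fingers":1}
    - {"dx":0,"dy":0,"dz":0,"wx":0,"wy":0,"wz":0,"fingers":1}

```text
clock: 15.15
eef_pos: [657.4, -166.7, 224.7]
tool_rot: [-0.001, 1.548, 0.143]
force: [1.8, 2.0, -0.6]
width: 29.0
```

Run:
```python
from h import *
np.set_printoptions(precision=2,suppress=True)
hk();snap("pics/i5.png",345,210,425,305,6)
```

```text
hook frame xy [-2.88 -1.64] z 224.68312956772428 F [2.08 1.75] -0.6197214414732464 T [ 0.21 -0.53  0.03] w 29.01388386258038 t 15.15 zang 8.291091774578057 tilt 1.3274357026798376
```

View pics/i5.png

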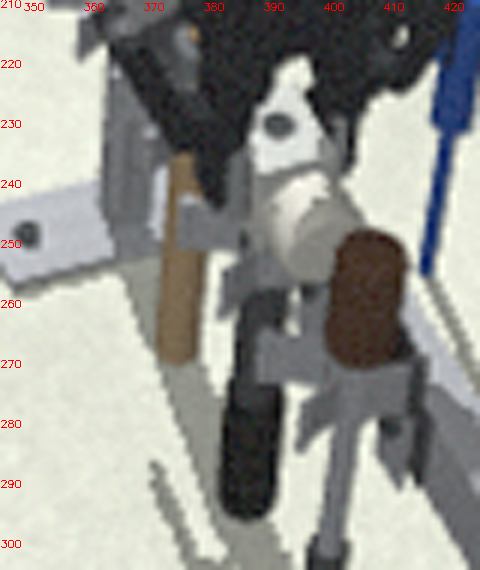

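>>> servo_tool:
  rows:
    - {"dx":0,"dy":0,"dz":0.002,"wx":0,"wy":0,"wz":0,"fingers":1}
    - {"dx":0,"dy":0,"dz":0,"wx":0,"wy":0,"wz":0,"fingers":1}

```text
clock: 15.45
eef_pos: [657.8, -166.9, 224.4]
tool_rot: [-0.001, 1.549, 0.143]
force: [2.2, 0.5, 0.3]
width: 29.2
```

>>> servo_tool:
  rows:
    - {"dx":0,"dy":0,"dz":0.002,"wx":0,"wy":0,"wz":0,"fingers":1}
    - {"dx":0,"dy":0,"dz":0,"wx":0,"wy":0,"wz":0,"fingers":1}

```text
clock: 15.7
eef_pos: [658.8, -166.8, 223.9]
tool_rot: [0.005, 1.551, 0.15]
force: [0.6, 0.2, 0.0]
width: 29.0
```

Run:
```python
from h import *
np.set_printoptions(precision=2,suppress=True)
hk()
```

```text
hook frame xy [-1.46 -1.95] z 223.9273025070734 F [0.65 0.15] 0.007711072297971022 T [ 0.2  -0.18 -0.03] w 29.039604184302558 t 15.7 zang 8.264456791946117 tilt 1.1597253631369324
```

Neck is home at near-zero side force. Now I'll press down stepwise.

>>> servo_tool:
  rows:
    - {"dx":0.002,"dy":0,"dz":0.001,"wx":0,"wy":0,"wz":0,"fingers":1}
    - {"dx":0.002,"dy":0,"dz":0,"wx":0,"wy":0,"wz":0,"fingers":1}

```text
clock: 15.95
eef_pos: [659.1, -166.7, 221.2]
tool_rot: [0.002, 1.551, 0.146]
force: [-2.9, 0.2, 4.1]
width: 29.1
```

>>> servo_tool:
  rows:
    - {"dx":0.002,"dy":0,"dz":0,"wx":0,"wy":0,"wz":0,"fingers":1}
    - {"dx":0,"dy":0,"dz":0,"wx":0,"wy":0,"wz":0,"fingers":1}

```text
clock: 16.2
eef_pos: [659.2, -166.7, 219.3]
tool_rot: [0.011, 1.551, 0.155]
force: [-3.9, 0.4, 2.5]
width: 29.5
```

Run:
```python
from h import *
np.set_printoptions(precision=2,suppress=True)
hk()
```

```text
hook frame xy [-1.09 -1.89] z 219.32311933342243 F [-3.79  0.94] 2.544118512952367 T [0.17 0.92 0.07] w 29.496555146306473 t 16.2 zang 8.26402975148078 tilt 1.1056475600257303
```

>>> servo_tool:
  rows:
    - {"dx":0.002,"dy":0,"dz":0,"wx":0,"wy":0,"wz":0,"fingers":1}
    - {"dx":0,"dy":0,"dz":0,"wx":0,"wy":0,"wz":0,"fingers":1}

```text
clock: 16.45
eef_pos: [659.3, -166.7, 218.4]
tool_rot: [0.001, 1.551, 0.145]
force: [-4.8, 0.6, 6.4]
width: 29.4
```

>>> servo_tool:
  rows:
    - {"dx":0.002,"dy":0,"dz":0,"wx":0,"wy":0,"wz":0,"fingers":1}
    - {"dx":0,"dy":0,"dz":0,"wx":0,"wy":0,"wz":0,"fingers":1}

```text
clock: 16.7
eef_pos: [659.3, -166.8, 218.3]
tool_rot: [-0.03, 1.551, 0.114]
force: [-7.4, 1.2, 12.5]
width: 28.9
```

Run:
```python
from h import *
np.set_printoptions(precision=2,suppress=True)
hk();snap("pics/i6.png",345,210,425,305,6)
```

```text
hook frame xy [-1.01 -1.93] z 218.33278986707148 F [-7.19  2.3 ] 12.492452250456427 T [0.3  1.88 0.  ] w 28.8860837720276 t 16.7 zang 8.251908357678643 tilt 1.1426642475237168
```

View pics/i6.png

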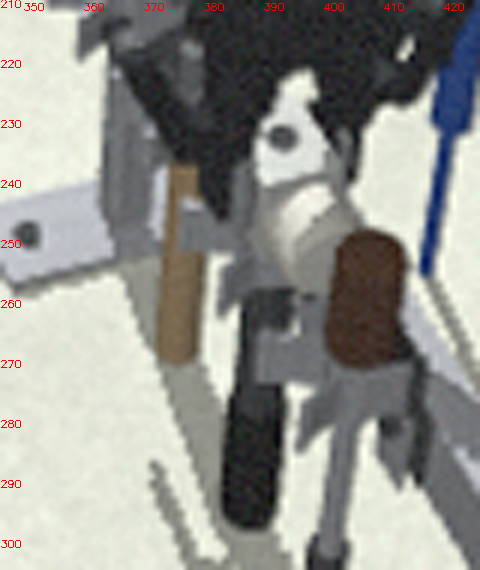

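Run:
```python
from h import *
np.set_printoptions(precision=2,suppress=True)
p=np.array([659.3,-166.8,0]); ux=np.array([.989,.146,0])
for a in (-3,0,3):
    t=np.tan(np.radians(a)); print(a,proj(p+[0,0,251.7],"side"),proj(p+[0,0,41.7]-ux*t*210,"side"))
```

```text
-3 [391.42 232.92] [388.47 294.26]
0 [391.42 232.92] [384.25 295.48]
3 [391.42 232.92] [380.   296.71]
```

Hard stop reached: z stalled at 218.3 (underside about 211.7, image estimate about 209) with the force rising to 12.5 N. The handle is upright in the picture. I'll relax the load, then release.

>>> servo_tool:
  rows:
    - {"dx":-0.002,"dy":0,"dz":-0.002,"wx":0,"wy":0,"wz":0,"fingers":1}
    - {"dx":0,"dy":0,"dz":0,"wx":0,"wy":0,"wz":0,"fingers":1}

```text
clock: 17.0
eef_pos: [659.1, -166.7, 218.5]
tool_rot: [-0.005, 1.548, 0.14]
force: [-1.7, 0.8, 4.4]
width: 29.3
```

Run:
```python
from h import *
np.set_printoptions(precision=2,suppress=True)
hk()
```

```text
hook frame xy [-1.14 -1.89] z 218.4691256505721 F [-1.54  1.06] 4.438059093459596 T [ 0.29  0.49 -0.03] w 29.273804880882718 t 17.0 zang 8.269303095467677 tilt 1.2929016062738163
```

>>> servo_tool:
  rows:
    - {"dx":0,"dy":0,"dz":0,"wx":0,"wy":0,"wz":0,"fingers":0.5}
    - {"dx":0,"dy":0,"dz":0,"wx":0,"wy":0,"wz":0,"fingers":0.45}
    - {"dx":0,"dy":0,"dz":0,"wx":0,"wy":0,"wz":0,"fingers":0.4}

```text
clock: 17.38
eef_pos: [658.6, -167.1, 217.7]
tool_rot: [-0.004, 1.55, 0.14]
force: [0.4, 0.7, -0.1]
width: 51.0
```

Run:
```python
from h import *
np.set_printoptions(precision=2,suppress=True)
hk();snap("pics/i7.png",345,210,425,305,6)
```

```text
hook frame xy [-1.78 -2.18] z 217.72873335424885 F [0.51 0.58] -0.11013231799953066 T [-0.   -0.01  0.03] w 51.001902198669875 t 17.375 zang 8.256840281766355 tilt 1.1958144373763488
```

View pics/i7.png

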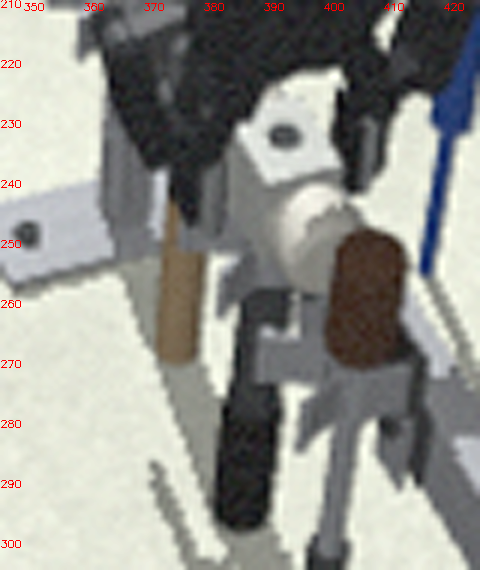

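>>> servo_tool:
  rows:
    - {"dx":-0.01,"dy":0,"dz":0,"wx":0,"wy":0,"wz":0,"fingers":0.4}
    - {"dx":-0.025,"dy":0,"dz":0,"wx":0,"wy":0,"wz":0,"fingers":0.4}
    - {"dx":-0.04,"dy":0,"dz":0,"wx":0,"wy":0,"wz":0,"fingers":0.4}
    - {"dx":-0.05,"dy":0,"dz":0,"wx":0,"wy":0,"wz":0,"fingers":0.4}
    - {"dx":-0.04,"dy":0,"dz":0,"wx":0,"wy":0,"wz":0,"fingers":0.4}

```text
clock: 18.05
eef_pos: [656.4, -167.1, 345.3]
tool_rot: [-0.038, 1.547, 0.106]
force: [0.1, -1.0, 0.5]
width: 50.7
```

>>> servo_tool:
  rows:
    - {"dx":0,"dy":0,"dz":-0.04,"wx":0,"wy":0,"wz":0,"fingers":0.4}
    - {"dx":0,"dy":0,"dz":-0.07,"wx":0,"wy":0,"wz":0,"fingers":0.4}
    - {"dx":0,"dy":0,"dz":-0.07,"wx":0,"wy":0,"wz":0,"fingers":0.4}
    - {"dx":0,"dy":0,"dz":-0.05,"wx":0,"wy":0,"wz":0,"fingers":0.4}
    - {"dx":0,"dy":0,"dz":0,"wx":0,"wy":0,"wz":0,"fingers":0.4}

```text
clock: 18.68
eef_pos: [483.1, -193.2, 340.0]
tool_rot: [-0.128, 1.55, 0.014]
force: [1.3, -0.7, 0.5]
width: 51.3
```

Run:
```python
from h import *
np.set_printoptions(precision=2,suppress=True)
hk();snap("pics/j1.png",330,180,450,290,5);snap("pics/j2.png",330,125,490,205,5,"top")
```

```text
hook frame xy [-179.15   -2.33] z 340.0434968527672 F [ 1.15 -0.88] 0.5213400256566865 T [-0.06 -0.05  0.  ] w 51.335261713175804 t 18.675 zang 8.114040201662334 tilt 1.205527299173208
```

View pics/j1.png

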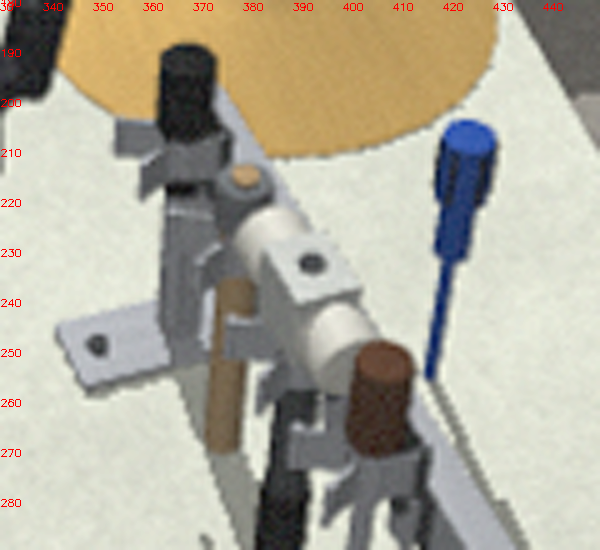

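View pics/j2.png

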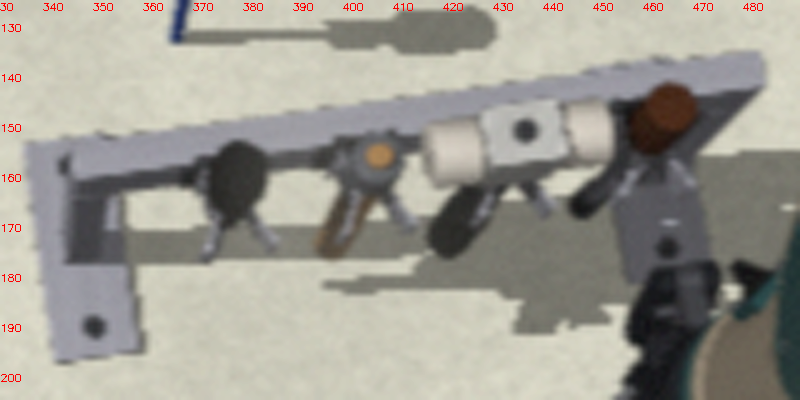

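Run:
```python
from h import *
np.set_printoptions(precision=2,suppress=True)
snap("pics/j3.png",360,220,430,315,6)
print(tri((391.8,232.0),(434.5,150.6)))
b=ctrl.get_image("top")[:,:,::-1];a=cv2.imread("pics/top0.png")
for n,(x0,y0,x1,y1) in dict(scr=(365,145,392,180),beat=(390,145,411,178),nut=(457,135,472,155)).items():
    print(n,np.abs(b[y0:y1,x0:x1].astype(int)-a[y0:y1,x0:x1]).mean(), cv2.phaseCorrelate(cv2.cvtColor(a[y0:y1,x0:x1],6).astype(float),cv2.cvtColor(b[y0:y1,x0:x1],6).astype(float)))
for X in (-43,43):
    pass
th=np.radians(8.4);u=np.array([-np.sin(th),np.cos(th),0])
o=np.array([659,-167,231.7])
print(proj(o+43*u,"top"),proj(o-43*u,"top"),proj(o+[0,0,20],"top"),proj(o-[0,0,190],"side"),proj(o+[0,0,20],"side"))
```

```text
(array([ 660.23, -165.38,  252.75]), np.float64(0.10981465399607324), np.float64(0.08969654103140216))
scr 3.5855379188712524 ((0.47918768464626105, 0.0549959170475951), 0.9891059413214411)
beat 3.173641173641174 ((0.04964013208744866, -0.021475244953968797), 1.0158476169785908)
nut 2.74 ((0.5344759746025369, -0.03434987325102945), 0.9939604065069306)
[415.64 156.06] [451.09 150.98] [435.12 151.14] [384.15 295.57] [391.31 233.01]
```

View pics/j3.png

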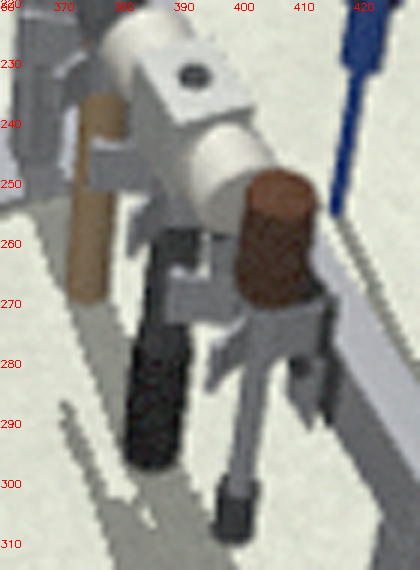

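Run:
```python
from h import *
hk(); print(ctrl.finish_job())
```

```text
hook frame xy [-175.39871783   -1.35383375] z 338.9889535716206 F [ 1.21256534 -0.08350558] -0.4975086422482725 T [ 0.02619042  0.00093508 -0.01024426] w 50.940658069882055 t 18.875 zang 8.319486194811274 tilt 1.322796375291852
the job is handed in; nothing more can be done
None
```

The mallet hangs in the empty hook with its head along the rail, and I handed the job in at 18.9 s with the gripper clear of everything.

- **Into the hook:** I lifted the small mallet out of the block and eased its neck into the prongs. The force peaked at about 13 N, then fell to 1.4 N as they snapped shut and drew the neck in against the pad.
- **Down to the stop:** I pressed it down about 5.6 mm. It stopped hard at 12.5 N, putting the underside of the head at about 212 mm above the bench; the pictures had suggested 209 mm, give or take 5. I then eased the load off, let go and backed away.

**Last checks:**
- **Mallet:** the pictures show it upright. The top of the head measured 252.7 mm against 251.7 mm expected, which is within the camera error.
- **Neighbours:** the beater shows no shift. The image comparison gave about half a pixel (roughly 1 mm) sideways for the screwdriver and nut driver. I took that as an artefact of the method, because they look unchanged by eye and no contact force was felt near them.

**Disagreements along the way:** contact with the prongs put the hook about 1.5 mm to the side of my camera estimate, which I corrected by feel. The mallet also tilted slightly in the grip while going in, which I corrected by tilting the tool. I did not press the head again after letting go.

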